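# Unveil a carved seal stone and hold it up to the inspection camera

### The arm

A 7-joint arm with a two-finger parallel gripper is mounted at the origin on the work surface. World frame = base frame: x ahead of the robot, y to its left, z up, the work surface at z = 0. Lengths are in m, angles in rad, forces in N, time in s.
With the tool pointing down it reaches from about 0.425 to 0.925 m from the base axis. Payload 6.8 kg.
Tool frame: the origin (TCP) lies on the centre line of the jaws, within the pads' length; the fingertips stand 14 mm ahead of it and the grasp point (between the pads) lies 5 mm behind it (r.nose_length is the distance from the TCP to the fingertips, in m); z points along the fingers, y is the direction in which the jaws open and shut (so a half turn about z gives the same grasp; the last joint's range is limited). The gripper opens to 85 mm and grips with 20 to 120 N. Pads are 22 mm wide; open, the fingers measure 114 mm over their backs; the gripper's body (76 mm by 85 mm) begins 54 mm behind the grasp point. The pads swing forward as they close: fully open they stand 13 mm farther back than shut.
Start: joints at [1.173, 0.477, 0.022, 1.555, -0.011, 1.109, -0.083], TCP at [0.193, -0.647, 0.245] pointing down, gripper open.
Joint ranges: [-2.96, 2.96], [-0.34, 2.1], [-1.41, 1.46], [0.24, 2.44], [-1.37, 4.51], [0.17, 1.92], [-2.96, 2.96]. Speed limits (rad/s): [2.39, 2.39, 3.14, 3.14, 3.14, 3.14, 3.14].

### API

Orientations are given as a rotation vector (axis times angle).
In Python, from bench import r, imaging, look_for, outline_of gives the robot as it stands. The module is installed in compiled form; this text tells all that it offers.
- The arm moves only by the tool carry_out, never from a script. Its arguments are lists of equal length, an entry for each row: "offset": the shift along the tool's x, y, z as a fraction of full scale, a list of three; "turn": the turn, a rotation vector about the tool's x, y, z as a fraction of full scale, a list of three. A call has 1 to 8 rows; each row is the pose to reach, as a shift and turn from the pose commanded when the call began, along the tool's axes at that moment; what a row does not reach only later rows make up. Full scale, the value 1, is 0.5 m for a shift and 1.5 rad for a turn. A row lasts 1/10 s, in which the tool goes at most 50 mm and 8.59 degrees, less where a joint would pass 70% of its speed; a pose out of reach is approached as far as the arm can. A call with a number of a shift or a turn outside -1 to 1 is refused whole. A call with a gripper value outside its range is refused whole. "hand" is the closure, from 0 (fully open) to 1 (shut), set as the call begins (left out, the last holds). The fingers move at their own pace and stop on an object; "force" is the grip in N (left out, the last holds). Time passes only in rows, so rows that repeat a pose let the fingers close. It gives the time, the measured TCP pose, the force and the opening at its end, in the units of the state.
- r.get_obs(): the state, without advancing time (a new reading comes with each control period).
- imaging.grab_frame(name): name is "scene" or "top" or "wrist"; returns a dict with "pixels" (384x512x3 uint8, red, green, blue), "fx", "fy", "cx", "cy" (pixels), "R" (3x3) and "t" (3): a world point X has camera coordinates R X + t. Camera axes: x right, y down, z forward; pixel columns grow to the right and rows downward; lengths in m; the calibration is good to about 2 mm. A picture is of the moment at which its call begins. There is no depth.
- r.hand_in(): hands the job in, once; it reports no verdict.
Trained networks look in the newest picture that a camera, given by its name, has taken for a name from the list of things; names that differ only in an ending like _2 or _b are one class to them, and where a whole thing is asked for, a point or a joint stands for the part that bears it (a point fixed in the world has none). Each returns a list of dicts, best first, with "score" (0 to 1); they miss things now and then, are a little off and sometimes report something else, mostly with a low value. They report only what shows in the picture. A call takes as long as a camera call. They do not tell look-alikes from the thing itself.
- look_for(query, camera): "xyz" ([x, y, z] in m, in the coordinates of the camera as it stood for that picture, good to about 4 mm: the middle of the surface that is visible of it).
- outline_of(query, camera): "region" (384x512 bool, what is visible of it).
The state is a dict: "clock": time; "joints": joint angles; "qvel": joint speeds; "tau": joint torques, N m; "tcp_pos": TCP position; "orientation": TCP orientation; "contact_force": force on the tool from outside, world axes, zero at the start; "moment": the same for the moment, N m; "grip_width": finger opening in m.
Only numpy, scipy, OpenCV 4.12 (cv2) and the standard library are available. Lean on these libraries where they do the work, as an engineer would, in place of code of your own. Each camera call takes 0.05 s, during which the arm holds its last target. There are 200 camera calls.

### The job

Lift the sheet-metal guard off the freshly engraved seal stone by its wooden grip and hang it astride the bar of the rail, letting go of it there. Then take the seal stone out of its cradle and hold it up in the air in front of the inspection camera: level, the same side still up, its engraved end face turned to the lens, square to it and centred on it, about 6 cm away, and finish while holding it there still. Do not touch the camera, and leave the ink pots, the paste dish and the brush where they are.

Things in the scene. Friction and masses are not known exactly. Their poses are not given: they have to be found in the camera images.
- guard_grip (a point): Centre of the guard's wooden grip block (50 mm long in x, 20 mm wide in y, 38 mm high), which stands on top of the ridge. Same axes as the guard: x along the ridge, z up. This point is 95 mm above the guard's foot and 22 mm above the underside of its ridge.
- guard_ridge (a point): Centre of the underside of the guard's flat ridge, 73 mm above the guard's foot, axes of the guard. Hung up, this underside rests on the bar, ridge along the bar, and the two sides hang down either side of it; rocking a little is fine.
- rail_mid (a point): Mid point of the rail's round steel bar, on its axis, 140 mm above the table. Bar 14 mm in diameter, 240 mm long, along y of this frame (z up); a post 12 mm thick stands under it 115 mm to either side, nothing above it.
- seal_center (a point): Centre of the seal stone, 37 mm above the table at the start. x points along the stone to its flat engraved end face, 42 mm from this point; z up.
- seal_face (a point): Centre of the engraved end face of the seal stone (26 mm square, a flower pattern in a border), same axes as seal_center: x points out of the face.
- lens (a point): Centre of the front glass of the camera's lens. The camera looks level, along -x of this frame; z up. Hold the seal stone with its axes parallel to these (its x, out of the engraved face, runs to the lens), the centre of its face at about x = -60 mm, y = 0, z = 0 in this frame. The lens is 170 to 230 mm above the table.
- guard: The guard: a loose bent aluminium sheet, about 250 g, like a small tent open at both ends, standing over cradle and stone. 100 mm long along its ridge (x); flat ridge top 28 mm wide at 76 mm height; from it two sides of 3 mm sheet slope out and down to 130 mm width at the foot. Origin mid-way between the feet, at the foot; z up.
- seal: The seal stone: a loose pale stone bar, about 130 g, lying level in the cradle under the guard, about along its ridge. 84 mm long, 26 x 26 mm in section; one end flat and engraved, the other (last 12 mm) a small round dome. Origin at the middle of its underside, 13 mm below seal_center.
- rail: The rail, fixed; origin on the table below rail_mid.
- cradle: The wooden cradle, fixed: base plate 100 x 60 x 8 mm with two saddles 26 mm either side of its middle, each 10 mm long in x, on which the stone lies 24 mm above the table between lips 6 mm high. Between the saddles 42 mm are free for the fingers, down to the base plate. Origin at the middle of its underside, x along the stone.
- camera: The inspection camera, fixed. It looks along its -x: barrel 36 mm in diameter and 30 mm long, head 46 mm wide and high, a column 105 mm behind the glass up to 295 mm above the table, a base plate 12 mm high from 5 mm behind the glass backwards. Origin on the table, 60 mm behind the glass.
- ink_pot_a: Bystander: open glass ink pot, 60 mm in diameter, 46 mm high; origin at its foot.
- ink_pot_b: Bystander: open glass ink pot, 60 mm in diameter, 46 mm high; origin at its foot.
- paste_dish: Bystander: closed porcelain paste dish, 72 mm in diameter, 34 mm high; origin at its foot.
- brush: Bystander: flat wash brush with a wooden handle, 200 mm long, lying on the table; origin at its middle.
Mind the look-alikes: they are no part of the job. There is more than one size of the guard; the job needs the largest.

How it is judged:
By the outcome, as a careful person would: the job done as asked, in the order asked, and still so for the second after the job is handed in, while the arm keeps its last pose, push and grip.
It also fails if it takes over 53 s, if anything falls off the work surface, if the arm or the gripper's body presses on something with over 40 N, if the wrist force passes 120 N, or if a joint passes its speed limit or range.

## Working session

There is one attempt and no reset: what is moved stays moved. The work goes in short steps, Python scripts to look and compute and a tool call to move; the robot and the scene stay as the last step left them, time stands still between calls to the robot, and variables do not carry over. Pictures are saved under pics/ and viewed, about 8 in all and at most 12, crops included, and the job is handed in when it is done.

Besides the shell and the picture viewer there is one more tool, called after ">>>" as a command line: name --argument value ..., lists and objects as JSON in quotes. carry_out: Moves the arm, as the interface text tells. Shift numbers are shares of 0.5 m and turn numbers shares of 1.5 rad, none past 1 either way. Its arguments: {"type":"object","properties":{"offset":{"type":"array","items":{"type":"array","items":{"type":"number","minimum":-1,"maximum":1}}},"turn":{"type":"array","items":{"type":"array","items":{"type":"number","minimum":-1,"maximum":1}}},"hand":{"type":"number"},"force":{"type":"number"}},"required":["offset","turn"]}

```bash
mkdir -p pics; cat > h.py <<'E'
import numpy as np, cv2
from scipy.spatial.transform import Rotation as Ro
from bench import r, imaging, look_for, outline_of
def world(f,p): return np.array(f['R']).T@(np.array(p)-np.array(f['t']))
def proj(f,X):
    c=np.array(f['R'])@np.array(X)+np.array(f['t']); return np.array([f['fx']*c[0]/c[2]+f['cx'],f['fy']*c[1]/c[2]+f['cy']])
def ray_z(f,uv,z):
    R=np.array(f['R']);t=np.array(f['t']);d=R.T@np.array([(uv[0]-f['cx'])/f['fx'],(uv[1]-f['cy'])/f['fy'],1]);o=-R.T@t
    return o+d*(z-o[2])/d[2]
def save(f,n,crop=None,s=1):
    im=f['pixels'][...,::-1]
    if crop: im=im[crop[1]:crop[3],crop[0]:crop[2]]
    cv2.imwrite('pics/'+n,cv2.resize(im,None,fx=s,fy=s,interpolation=cv2.INTER_CUBIC))
E
python3 - <<'E'
from h import *
np.set_printoptions(precision=4,suppress=True)
o=r.get_obs(); print(o['clock'],o['tcp_pos'],o['orientation'],o['grip_width'],r.nose_length)
fs={}
for c in ['scene','top']:
    f=imaging.grab_frame(c); fs[c]=f
    print(c,f['fx'],'campos',-np.array(f['R']).T@np.array(f['t']))
    for q in ['guard','guard_grip','guard_ridge','rail_mid','seal','seal_face','lens','rail','cradle','camera','ink_pot_a','paste_dish','brush']:
        print(q,[(round(d['score'],2),world(f,d['xyz']).round(3).tolist(),proj(f,world(f,d['xyz'])).astype(int).tolist()) for d in look_for(q,c)[:4]])
cv2.imwrite('pics/a.png',cv2.resize(np.vstack([fs['scene']['pixels'],fs['top']['pixels']])[...,::-1],None,fx=.78,fy=.78))
save(fs['scene'],'s.png',s=1.5);save(fs['top'],'t.png',s=1.5)
E
```

```text
0.0 [ 0.1927 -0.6463  0.2443] [-3.1069 -0.4534  0.0006] 0.08560282695275054 0.014
scene 395.1909300658254 campos [1.1328 0.3389 1.0551]
guard [(0.88, [0.47, -0.033, 0.053], [234, 179]), (0.77, [0.355, 0.157, 0.046], [303, 174]), (0.76, [0.568, 0.125, 0.035], [267, 224]), (0.44, [0.509, 0.474, 0.235], [411, 216])]
guard_grip [(0.7, [0.468, -0.034, 0.054], [235, 178]), (0.67, [0.75, 0.291, 0.018], [297, 303]), (0.65, [0.357, 0.159, 0.041], [304, 176]), (0.23, [0.727, -0.161, 0.028], [158, 232])]
guard_ridge [(0.9, [0.474, -0.032, 0.049], [234, 180]), (0.64, [0.567, 0.122, 0.037], [267, 223]), (0.62, [0.706, -0.019, 0.026], [203, 245]), (0.58, [0.356, 0.16, 0.043], [304, 175])]
rail_mid [(0.64, [0.492, -0.288, 0.019], [164, 164])]
seal [(0.64, [0.487, -0.004, 0.041], [240, 188]), (0.48, [0.51, 0.474, 0.234], [411, 216])]
seal_face [(0.5, [0.489, -0.001, 0.045], [241, 188])]
lens [(0.82, [0.508, 0.478, 0.235], [413, 216]), (0.59, [0.513, 0.485, 0.045], [393, 254])]
rail [(0.82, [0.491, -0.284, 0.012], [166, 166])]
cradle [(0.42, [0.487, 0.0, 0.009], [242, 195])]
camera [(0.75, [0.515, 0.
[... 523 characters left out ...]
0.452, -0.022, 0.048], [287, 225])]
guard_ridge [(0.91, [0.451, -0.023, 0.048], [288, 225]), (0.73, [0.331, 0.155, 0.039], [229, 261]), (0.64, [0.565, 0.118, 0.036], [245, 188])]
rail_mid [(0.73, [0.488, -0.306, 0.006], [374, 221])]
seal []
seal_face []
lens [(0.94, [0.496, 0.459, 0.239], [115, 190])]
rail [(0.91, [0.487, -0.307, 0.014], [375, 221])]
cradle [(0.6, [0.707, -0.017, 0.019], [288, 151])]
camera [(0.91, [0.495, 0.472, 0.013], [136, 205])]
ink_pot_a [(0.85, [0.726, -0.16, 0.023], [331, 147]), (0.85, [0.707, -0.022, 0.017], [290, 151])]
paste_dish [(0.73, [0.701, 0.125, 0.034], [246, 148])]
brush [(0.78, [0.745, 0.291, 0.018], [198, 135]), (0.32, [0.453, -0.02, 0.047], [287, 225])]
```

View pics/s.png

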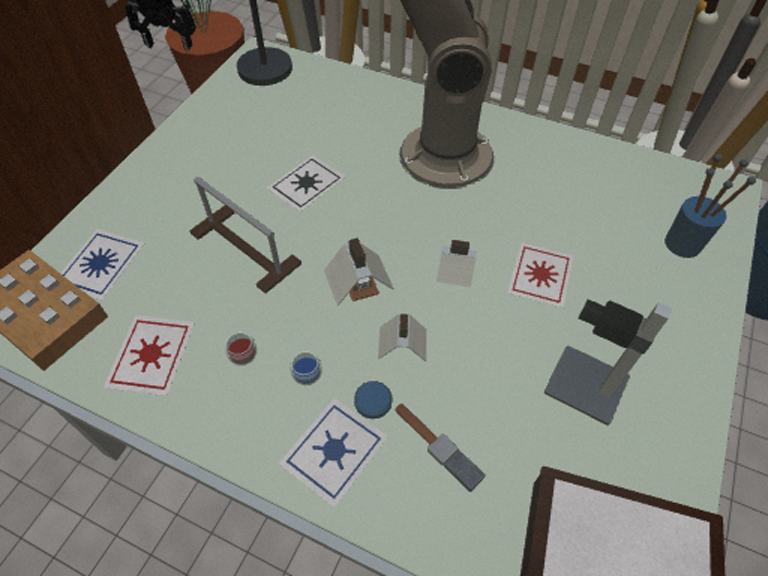

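View pics/t.png

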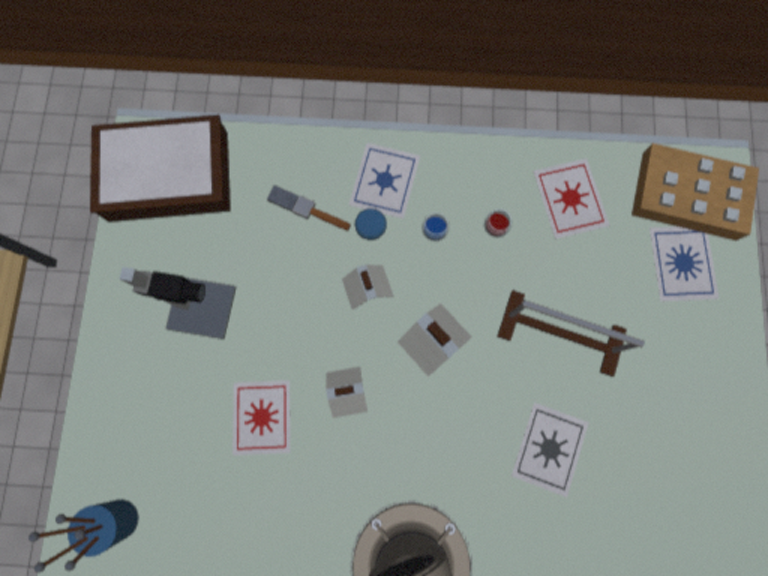

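The scene view shows the largest guard at (360,268)/1.5 px with the cradle visible in its open end at (365,290). The rail is at left, (198,182)–(275,235), and the camera at right, (620,320). The top view agrees. Next I'll enlarge crops to get line directions.

```bash
python3 - <<'E'
from h import *
S=imaging.grab_frame('scene');T=imaging.grab_frame('top')
import pickle; pickle.dump((S,T),open('st.pkl','wb'))
def c(f,x,y,w,h,W,H): return cv2.resize(f['pixels'][y:y+h,x:x+w,::-1],(W,H),interpolation=cv2.INTER_CUBIC)
a=np.hstack([c(S,210,150,60,60,300,300),c(S,355,190,100,60,500,300)])
b=np.hstack([c(T,255,195,60,60,300,300),c(T,70,160,100,60,500,300)])
cv2.imwrite('pics/c.png',np.vstack([a,b]))
E
```

```text
(no output)
```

View pics/c.png

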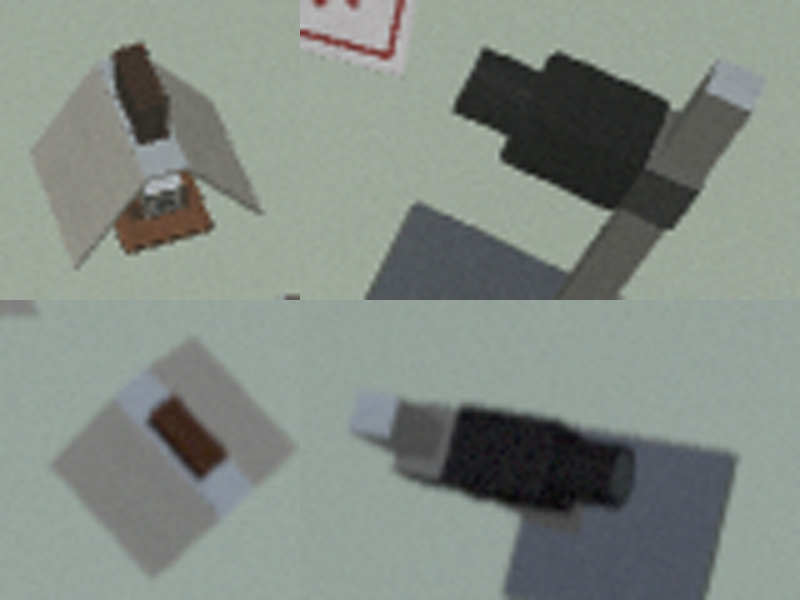

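```bash
cat >> h.py <<'E'
def tri(fs,uvs):
    A=[];b=[]
    for f,uv in zip(fs,uvs):
        R=np.array(f['R']);t=np.array(f['t'])
        for k,(fo,c) in enumerate([(f['fx'],f['cx']),(f['fy'],f['cy'])]):
            a=(uv[k]-c)/fo; A.append(R[k]-a*R[2]); b.append(a*t[2]-t[k])
    x,res,_,_=np.linalg.lstsq(np.array(A),np.array(b),rcond=None)
    return x,[np.round(np.array(proj(f,x))-uv,1) for f,uv in zip(fs,uvs)]
E
python3 - <<'E'
from h import *
import pickle
np.set_printoptions(precision=4,suppress=True)
S,T=pickle.load(open('st.pkl','rb'))
g=lambda p,z: ray_z(T,(255+p[0]/5,195+p[1]/5),z)
def ang(v): return np.degrees(np.arctan2(v[1],v[0]))
F=[g(p,0) for p in [(50,163),(195,38),(298,147),(153,278)]]
print('feet',*F,np.mean(F,0)); print([np.linalg.norm(F[i]-F[(i+1)%4]) for i in range(4)],[ang(F[i]-F[(i+1)%4]) for i in range(4)])
R=[g(p,.076) for p in [(118,98),(147,70),(254,188),(222,216)]]
print('ridge',np.mean(R,0),[np.linalg.norm(R[i]-R[(i+1)%4]) for i in range(4)],[ang(R[i]-R[(i+1)%4]) for i in range(4)])
G=[g(p,.114) for p in [(152,109),(174,97),(227,155),(203,178)]]
print('grip',np.mean(G,0),[np.linalg.norm(G[i]-G[(i+1)%4]) for i in range(4)],[ang(G[i]-G[(i+1)%4]) for i in range(4)])
print('face',ray_z(S,(243,189.6),.037))
print('lens',tri([S,T],[(389.2,205.6),(134.4,195)]))
B=[ray_z(T,p,.012) for p in [(157.2,190.5),(148,225.3),(110.7,220)]]
print('base',*B,ang(B[0]-B[1])-90,ang(B[1]-B[2]))
# head axis: left/right edges of barrel/head top view, z~lens
a=tri([S,T],[((198)/1.5,182/1.5),(642/1.5,342/1.5)]);b=tri([S,T],[(275/1.5,235/1.5),(525/1.5,305/1.5)])
print('bar',a,b,np.linalg.norm(a[0]-b[0]),ang(b[0]-a[0]))
a,b=[ray_z(T,p,.147) for p in [(642/1.5,342/1.5),(525/1.5,305/1.5)]]
print(a,b,(a+b)/2,np.linalg.norm(a-b),ang(b-a))
for n in [(S,'S'),(T,'T')]:
  for q in [(.4775,-.2865,.14)]: print(n[1],proj(n[0],q))
E
```

```text
feet [0.4474 0.0488 0.    ] [ 0.5356 -0.0428  0.    ] [ 0.4669 -0.1125  0.    ] [ 0.3769 -0.0213  0.    ] [ 0.4567 -0.0319  0.    ]
[np.float64(0.12711086816369221), np.float64(0.0978775683900433), np.float64(0.1281528058327219), np.float64(0.09938103543249918)] [np.float64(133.93297858638167), np.float64(45.44422503644856), np.float64(-45.38499361817363), np.float64(-135.17424402203815)]
ridge [ 0.4554 -0.0322  0.076 ] [np.float64(0.025213308969537284), np.float64(0.09721414878817096), np.float64(0.02622650791323608), np.float64(0.09569958505555196)] [np.float64(137.1485419768983), np.float64(44.5254616694052), np.float64(-46.27477138950195), np.float64(-136.0954425235946)]
grip [ 0.4551 -0.0312  0.114 ] [np.float64(0.015078928160544918), np.float64(0.04639690783296611), np.float64(0.019922574534500633), np.float64(0.05062777773633004)] [np.float64(121.81458150116683), np.float64(44.73984649636412), np.float64(-43.567421851709575), np.float64(-141.17477898332015)]
face [0.485 0.002 0.037]
lens (array([0.4899, 0.4161, 0.2179]), [array([-1.1,  0. ]), array([-1. ,  0.1])])
base [0.5488 0.4106 0.012 ] [0.4323 0.4275 0.012 ] [0.4427 0.5506 0.012 ] -98.25429008057637 -94.84576083315349
bar (array([ 0.4544, -0.4178,  0.1358]), [array([-1.1, -0.3]), array([-1.2,  0.6])]) (array([ 0.5142, -0.1901,  0.1353]), [array([-1.9, -0.4]), array([-1.9,  0.7])]) 0.23548450982019847 75.29812982963658
[ 0.4546 -0.4164  0.147 ] [ 0.5142 -0.1927  0.147 ] [ 0.4844 -0.3046  0.147 ] 0.23152479501332904 75.07885694572137
S [160.855  137.3003]
T [381.714  217.9472]
```

```bash
cat >> h.py <<'E'
np.set_printoptions(precision=4,suppress=True)
def down(yaw):
    a=np.radians(yaw);x=np.array([np.cos(a),np.sin(a),0]);z=np.array([0,0,-1.])
    return Ro.from_matrix(np.stack([x,np.cross(z,x),z],1))
def go(p,yaw):
    o=r.get_obs();R0=Ro.from_rotvec(o['orientation'])
    print('t',round(o['clock'],2),'tcp',o['tcp_pos'],'w',round(o['grip_width'],4),'F',np.round(o['contact_force'],1))
    print('-> offset',(R0.inv().apply(np.array(p)-o['tcp_pos'])/.5).round(4).tolist(),'turn',((R0.inv()*down(yaw)).as_rotvec()/1.5).round(4).tolist())
E
python3 -c "
from h import *
go([.44,-.047,.235],45)"
```

```text
t 1.5 tcp [ 0.1929 -0.6469  0.2453] w 0.0847 F [-0.1 -0.2  0.3]
-> offset [0.8164, -1.0085, 0.0206] turn [0.0, -0.0, -0.3304]
```

>>> carry_out --offset '[[0.816,-1.0,0.02],[0.816,-1.0,0.02],[0.816,-1.0,0.02],[0.816,-1.0,0.02],[0.816,-1.0,0.02],[0.816,-1.0,0.02],[0.816,-1.0,0.02],[0.816,-1.0,0.02]]' --turn '[[0,0,-0.33],[0,0,-0.33],[0,0,-0.33],[0,0,-0.33],[0,0,-0.33],[0,0,-0.33],[0,0,-0.33],[0,0,-0.33]]' --hand 0 --force 40

```text
clock: 2.3
tcp_pos: [0.3471, -0.2759, 0.2395]
orientation: [2.902, 1.2, 0.001]
contact_force: [1.1, 0.0, 0.2]
grip_width: 0.0853
```

```bash
python3 -c "
from h import *
go([.44,-.047,.235],45)"
```

```text
t 2.3 tcp [ 0.3471 -0.2759  0.2395] w 0.0853 F [1.1 0.  0.2]
-> offset [0.4548, -0.1928, 0.0087] turn [0.0008, 0.0, -0.0006]
```

>>> carry_out --offset '[[0.43,-0.18,0.009],[0.43,-0.18,0.009],[0.43,-0.18,0.009],[0.43,-0.18,0.009],[0.43,-0.18,0.009],[0.43,-0.18,0.009],[0.43,-0.18,0.009],[0.43,-0.18,0.009]]' --turn '[[0,0,0],[0,0,0],[0,0,0],[0,0,0],[0,0,0],[0,0,0],[0,0,0],[0,0,0]]'

```text
clock: 3.1
tcp_pos: [0.4348, -0.0633, 0.2345]
orientation: [2.904, 1.199, -0.001]
contact_force: [-0.0, -0.5, -0.1]
grip_width: 0.0852
```

```bash
python3 - <<'E'
from h import *
go([.456,-.032,.2],45)
f=imaging.grab_frame('wrist'); print('campos',-np.array(f['R']).T@np.array(f['t']),f['R'][2])
for X in [(.4555,-.032,.114),(.4732,-.0143,.114),(.4378,-.0497,.114),(.485,.002,.037)]: print(proj(f,X))
for q in ['guard','guard_grip','seal_face']: print(q,[(round(d['score'],2),world(f,d['xyz']).round(3).tolist()) for d in look_for(q,'wrist')[:3]])
save(f,'w1.png',s=1.5)
E
```

```text
t 3.1 tcp [ 0.4348 -0.0633  0.2345] w 0.0852 F [-0.  -0.5 -0.1]
-> offset [0.0743, -0.0144, 0.069] turn [0.0001, 0.0005, -0.0016]
campos [ 0.4831 -0.016   0.3619] [-0.188  -0.1889 -0.9638]
[248.9825 151.544 ]
[248.703  122.5089]
[249.2472 179.053 ]
[247.9364 102.4133]
guard [(0.97, [0.551, 0.079, 0.011]), (0.92, [0.461, -0.027, 0.058]), (0.57, [0.347, 0.147, 0.044])]
guard_grip [(0.93, [0.463, -0.028, 0.057]), (0.91, [0.348, 0.152, 0.046]), (0.8, [0.551, 0.076, 0.01])]
seal_face []
```

View pics/w1.png

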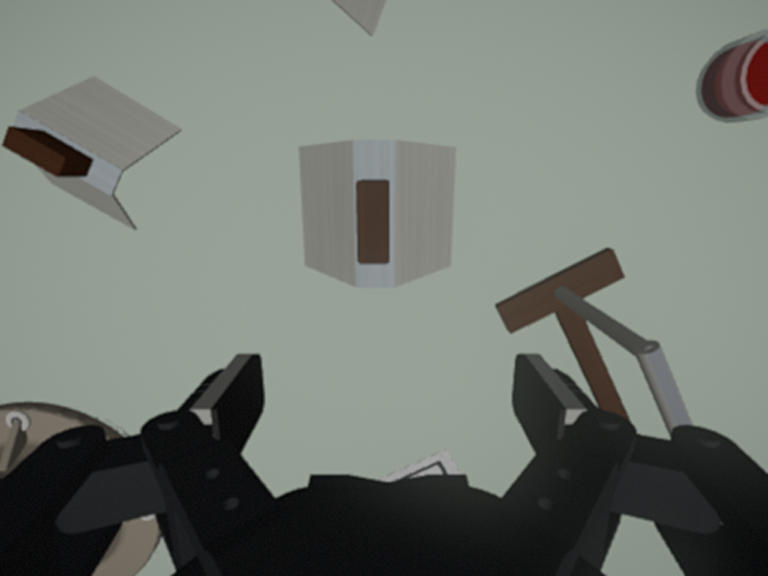

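The wrist view shows the big guard squarely aligned with the tool, with the grip top at (373,222)/1.5 px. That puts it about 3 mm further along the ridge than estimated, so the centre is (.4575,-.030) at yaw 45.

```bash
python3 -c "
from h import *
go([.4575,-.03,.15],45);go([.4575,-.03,.094],45)"
```

```text
t 3.3 tcp [ 0.4349 -0.0631  0.2346] w 0.0855 F [ 1.3 -0.7  0.1]
-> offset [0.0788, -0.0151, 0.1692] turn [0.0001, 0.0002, -0.0018]
t 3.3 tcp [ 0.4349 -0.0631  0.2346] w 0.0855 F [ 1.3 -0.7  0.1]
-> offset [0.0789, -0.0151, 0.2812] turn [0.0001, 0.0002, -0.0018]
```

>>> carry_out --offset '[[0.079,-0.015,0.06],[0.079,-0.015,0.13],[0.079,-0.015,0.17],[0.079,-0.015,0.2],[0.079,-0.015,0.23],[0.079,-0.015,0.26],[0.079,-0.015,0.281],[0.079,-0.015,0.281]]' --turn '[[0,0,0],[0,0,0],[0,0,0],[0,0,0],[0,0,0],[0,0,0],[0,0,0],[0,0,0]]'

```text
clock: 4.1
tcp_pos: [0.4569, -0.0293, 0.093]
orientation: [-2.902, -1.2, 0.004]
contact_force: [-1.3, 0.3, 0.7]
grip_width: 0.0853
```

>>> carry_out --offset '[[0,0,0],[0,0,0],[0,0,0],[0,0,0],[0,0,0],[0,0,0],[0,0,0],[0,0,0]]' --turn '[[0,0,0],[0,0,0],[0,0,0],[0,0,0],[0,0,0],[0,0,0],[0,0,0],[0,0,0]]' --hand 1 --force 50

```text
clock: 4.9
tcp_pos: [0.458, -0.0288, 0.0944]
orientation: [2.902, 1.201, 0.001]
contact_force: [-2.6, 0.5, 5.9]
grip_width: 0.0192
```

```bash
python3 -c "
from h import *
go([.4575,-.03,.285],45)
go([.484,-.304,.285],75)"
```

```text
t 4.9 tcp [ 0.458  -0.0288  0.0944] w 0.0192 F [-2.6  0.5  5.9]
-> offset [-0.0024, 0.0011, -0.3813] turn [0.0002, -0.0002, -0.0003]
t 4.9 tcp [ 0.458  -0.0288  0.0944] w 0.0192 F [-2.6  0.5  5.9]
-> offset [-0.3523, 0.4263, -0.3812] turn [0.0003, -0.0001, -0.3494]
```

>>> carry_out --offset '[[0,0,-0.04],[0,0,-0.1],[0,0,-0.16],[0,0,-0.22],[0,0,-0.28],[0,0,-0.34],[0,0,-0.38],[0,0,-0.38]]' --turn '[[0,0,0],[0,0,0],[0,0,0],[0,0,0],[0,0,0],[0,0,0],[0,0,0],[0,0,0]]'

```text
clock: 5.7
tcp_pos: [0.459, -0.0288, 0.2861]
orientation: [2.901, 1.2, 0.006]
contact_force: [0.8, -0.5, -3.7]
grip_width: 0.0196
```

>>> carry_out --offset '[[-0.03,0.035,0],[-0.09,0.11,0],[-0.15,0.18,0],[-0.21,0.25,0],[-0.27,0.33,0],[-0.32,0.39,0],[-0.35,0.425,0],[-0.35,0.425,0]]' --turn '[[0,0,-0.03],[0,0,-0.09],[0,0,-0.15],[0,0,-0.21],[0,0,-0.27],[0,0,-0.32],[0,0,-0.35],[0,0,-0.35]]'

```text
clock: 6.5
tcp_pos: [0.4822, -0.3071, 0.2809]
orientation: [-2.495, -1.905, 0.004]
contact_force: [-1.2, 0.7, -2.8]
grip_width: 0.0193
```

```bash
python3 - <<'E'
from h import *
go([.484,-.304,.285],75)
S=imaging.grab_frame('scene');T=imaging.grab_frame('top');W=imaging.grab_frame('wrist')
import pickle; pickle.dump((S,T,W),open('st2.pkl','wb'))
def c(f,x,y,w,h,W,H): return cv2.resize(f['pixels'][y:y+h,x:x+w,::-1],(W,H),interpolation=cv2.INTER_CUBIC)
for p in [(.455,-.417,.14),(.514,-.19,.14)]: print(proj(S,p),proj(T,p),proj(W,p))
cv2.imwrite('pics/d.png',np.hstack([c(S,100,80,128,192,400,600),np.vstack([c(T,315,160,128,96,400,300),c(W,0,0,512,384,400,300)])]))
E
```

```text
t 6.5 tcp [ 0.4822 -0.3071  0.2809] w 0.0193 F [-1.2  0.7 -2.8]
-> offset [0.007, 0.0019, -0.0081] turn [-0.0026, 0.0002, -0.0031]
[130.629  120.2484] [427.1332 228.1594] [260.0147 288.9163]
[181.2726 155.1897] [348.5084 203.789 ] [258.7435  58.0741]
```

View pics/d.png

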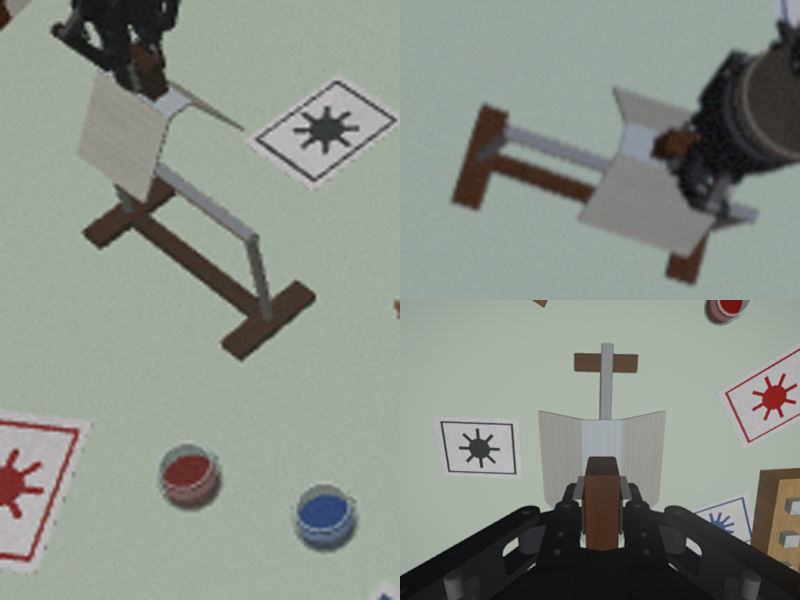

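The guard is held above the bar, its ridge parallel to it. In the wrist view the bar runs at x≈607/800, slightly right of the grip at 602. I'll measure the bar's lateral offset exactly.

```bash
python3 - <<'E'
from h import *
import pickle
S,T,W=pickle.load(open('st2.pkl','rb'))
g=W['pixels'].astype(int)
for v in (65,95,105,115,125,135,145,165,185):
    print(v,g[v,225:297].sum(1)//3)
o=r.get_obs(); R=Ro.from_rotvec(o['orientation']).as_matrix(); p=np.array(o['tcp_pos'])
# plane through tcp with normal tool y: project points on it
for dx in (.03,.05,.08,.11): 
  for z in (.147,.26): 
    q=p+R[:,0]*dx; q=np.array([q[0],q[1],z]); print(dx,z,proj(W,q),(proj(W,q+R[:,1]*.01)-proj(W,q))[0])
E
```

```text
65 [172 172 172 173 172 172 172 172 171 172 172 172 172 171 172 171 172 172
 172 172 171 172 171 171 172 172 171 171 172 172 172 168 145 120 126 135
 137 136 136 136 136 137 136 137 137 136 129 128 153 170 172 171 170 171
 171 171 171 170 170 171 171 171 171 170 171 171 171 171 171 171 170 171]
95 [172 172 172 172 172 173 172 172 172 172 172 173 172 173 172 172 173 173
 172 172 172 172 172 172 172 173 172 173 173 174 163 108 103 125 135 139
 138 137 137 137 137 137 137 138 137 130 130 154 172 174 174 174 173 173
 173 173 173 173 173 174 173 174 174 173 173 173 173 174 174 174 174 174]
105 [172 172 172 172 173 172 172 173 172 173 172 172 172 172 172 172 173 172
 172 172 172 172 171 172 172 172 172 173 173 170 144  95 107 128 136 139
 138 137 137 138 138 137 138 139 136 128 137 168 173 172 172 172 172 172
 172 172 172 172 172 172 172 172 172 172 172 172 172 172 172 172 172 172]
115 [173 173 173 173 173 173 173 172 173 172 172 173 173 172 172 173 172 172
 172 173 172 173 172 173 173 172 172 173 174 167 131  93 113 132 138 140
 138 138 138 139 137 137 140 140 135 127 140 169 174 173 172 
[... 1264 characters left out ...]
 151 151]
185 [145 147 145 145 145 145 144 149 160 165 164 163 163 164 164 164 165 165
 165 167 166 165 164 165 164 164 164 163 164 165 165 164 166 166 167 167
 167 167 167 165 164 163 163 163 164 165 166 165 164 164 164 165 167 169
 169 166 164 164 163 158 152 151 150 148 147 149 147 146 148 149 151 149]
0.03 0.147 [258.0754 155.6333] 10.597794800640656
0.03 0.26 [257.3023 183.7657] 18.122989288055805
0.05 0.147 [258.0703 134.0165] 10.816018828576773
0.05 0.26 [257.2657 147.256 ] 18.770620992491104
0.08 0.147 [258.0621  99.8689] 11.16074274750548
0.08 0.26 [257.2057  87.3216] 19.833771710111876
0.11 0.147 [258.0535  63.4729] 11.52816387462235
0.11 0.26 [257.1384  20.1902] 21.024584869725174
```

```bash
python3 -c "
from h import *
go([.4846,-.305,.172],73.4)"
```

```text
t 6.65 tcp [ 0.4836 -0.3015  0.2823] w 0.0191 F [-0.2  0.5 -2.7]
-> offset [-0.0066, 0.0043, 0.2206] turn [-0.0019, -0.001, 0.0194]
```

>>> carry_out --offset '[[0,0.005,0.03],[0,0.005,0.07],[0,0.005,0.11],[0,0.005,0.15],[0,0.005,0.18],[0,0.005,0.2],[0,0.005,0.213],[0,0.005,0.213]]' --turn '[[0,0,0.01],[0,0,0.018],[0,0,0.018],[0,0,0.018],[0,0,0.018],[0,0,0.018],[0,0,0.018],[0,0,0.018]]'

```text
clock: 7.45
tcp_pos: [0.4864, -0.3032, 0.1769]
orientation: [-2.516, -1.879, 0.001]
contact_force: [0.8, 0.7, -3.1]
grip_width: 0.0193
```

>>> carry_out --offset '[[0,0,0.003],[0,0,0.006],[0,0,0.008],[0,0,0.008]]' --turn '[[0,0,0],[0,0,0],[0,0,0],[0,0,0]]'

```text
clock: 7.85
tcp_pos: [0.4867, -0.3036, 0.1738]
orientation: [2.517, 1.879, 0.0]
contact_force: [-0.0, 0.3, -3.4]
grip_width: 0.0195
```

>>> carry_out --offset '[[0,0,0.002],[0,0,0.004],[0,0,0.006],[0,0,0.008],[0,0,0.008]]' --turn '[[0,0,0],[0,0,0],[0,0,0],[0,0,0],[0,0,0]]'

```text
clock: 8.35
tcp_pos: [0.4865, -0.3034, 0.1694]
orientation: [-2.517, -1.88, 0.0]
contact_force: [-0.2, 0.3, -2.7]
grip_width: 0.0194
```

```bash
python3 - <<'E'
from h import *
go([.4846,-.305,.168],73.4)
S=imaging.grab_frame('scene');T=imaging.grab_frame('top');W=imaging.grab_frame('wrist')
def c(f,x,y,w,h,W,H): return cv2.resize(f['pixels'][y:y+h,x:x+w,::-1],(W,H),interpolation=cv2.INTER_CUBIC)
cv2.imwrite('pics/e.png',np.hstack([c(S,120,90,80,120,400,600),np.vstack([c(T,315,160,128,96,400,300),c(W,0,0,512,384,400,300)])]))
E
```

```text
t 8.35 tcp [ 0.4865 -0.3034  0.1694] w 0.0194 F [-0.2  0.3 -2.7]
-> offset [-0.0041, -0.0028, 0.0028] turn [-0.0002, -0.0001, 0.0012]
```

View pics/e.png

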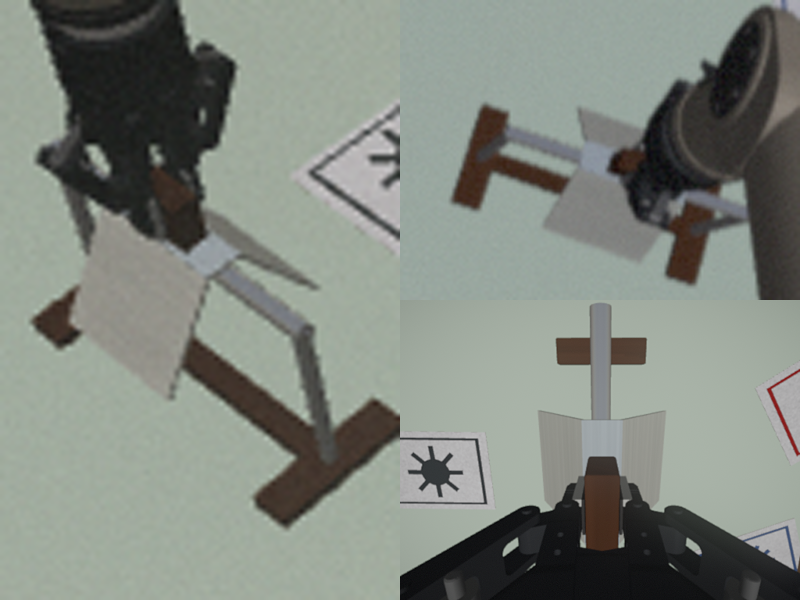

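The guard is astride the bar, with the bar at x≈600 and the ridge centre at 602 in the wrist view. I'll lower it until it makes contact.

>>> carry_out --offset '[[0,0,0.002],[0,0,0.004],[0,0,0.005],[0,0,0.005]]' --turn '[[0,0,0],[0,0,0],[0,0,0],[0,0,0]]'

```text
clock: 8.9
tcp_pos: [0.4868, -0.3036, 0.1691]
orientation: [2.517, 1.879, -0.001]
contact_force: [-6.0, 3.6, 13.5]
grip_width: 0.0192
```

>>> carry_out --offset '[[0,0,-0.003],[0,0,-0.003],[0,0,-0.003]]' --turn '[[0,0,0],[0,0,0],[0,0,0]]'

```text
clock: 9.2
tcp_pos: [0.4869, -0.3036, 0.1692]
orientation: [2.517, 1.879, 0.0]
contact_force: [-0.9, 0.9, 5.2]
grip_width: 0.0191
```

>>> carry_out --offset '[[0,0,0],[0,0,0],[0,0,0],[0,0,0],[0,0,0],[0,0,0],[0,0,0]]' --turn '[[0,0,0],[0,0,0],[0,0,0],[0,0,0],[0,0,0],[0,0,0],[0,0,0]]' --hand 0

```text
clock: 9.9
tcp_pos: [0.4866, -0.3035, 0.1686]
orientation: [-2.517, -1.88, 0.0]
contact_force: [-0.7, -0.4, -0.1]
grip_width: 0.0854
```

>>> carry_out --offset '[[0,0,-0.03],[0,0,-0.08],[0,0,-0.14],[0,0,-0.2],[0,0,-0.24],[0,0,-0.24],[0,0,-0.24]]' --turn '[[0,0,0],[0,0,0],[0,0,0],[0,0,0],[0,0,0],[0,0,0],[0,0,0]]'

```text
clock: 10.6
tcp_pos: [0.4866, -0.3035, 0.2893]
orientation: [2.516, 1.879, 0.001]
contact_force: [0.8, 0.8, 0.2]
grip_width: 0.0853
```

```bash
python3 - <<'E'
from h import *
go([.4575-.03,-.03-.03,.22],45)
S=imaging.grab_frame('scene');T=imaging.grab_frame('top');W=imaging.grab_frame('wrist')
def c(f,x,y,w,h,W,H): return cv2.resize(f['pixels'][y:y+h,x:x+w,::-1],(W,H),interpolation=cv2.INTER_CUBIC)
cv2.imwrite('pics/f.png',np.hstack([c(S,120,90,80,120,400,600),np.vstack([c(S,216,156,48,36,400,300),c(W,0,0,512,384,400,300)])]))
E
```

```text
t 10.6 tcp [ 0.4866 -0.3035  0.2893] w 0.0853 F [0.8 0.8 0.2]
-> offset [0.4334, -0.2519, 0.1382] turn [0.0008, 0.0001, 0.3315]
```

View pics/f.png

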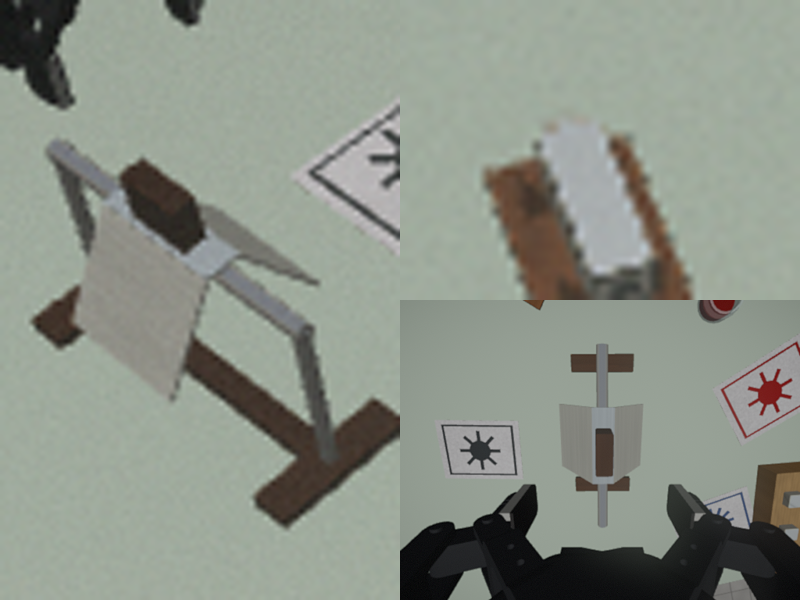

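The guard hangs level astride the bar and has been released. The stone is now exposed in the cradle.

>>> carry_out --offset '[[0.06,-0.03,0],[0.14,-0.08,0],[0.22,-0.13,0.02],[0.3,-0.17,0.06],[0.38,-0.22,0.1],[0.43,-0.25,0.138],[0.43,-0.25,0.138],[0.43,-0.25,0.138]]' --turn '[[0,0,0.05],[0,0,0.11],[0,0,0.17],[0,0,0.23],[0,0,0.29],[0,0,0.33],[0,0,0.33],[0,0,0.33]]'

```text
clock: 11.55
tcp_pos: [0.4273, -0.0616, 0.219]
orientation: [-2.899, -1.209, 0.002]
contact_force: [-0.7, -0.8, 1.1]
grip_width: 0.085
```

>>> carry_out --offset '[[0,0,0],[0,0,0]]' --turn '[[0,0,0],[0,0,0]]'

```text
clock: 11.75
tcp_pos: [0.4284, -0.0631, 0.22]
orientation: [2.902, 1.203, 0.001]
contact_force: [0.6, -0.2, 1.1]
grip_width: 0.0857
```

```bash
python3 - <<'E'
from h import *
go([.4575,-.03,.1],45)
f=imaging.grab_frame('wrist')
u=np.array([1,1,0])/2**.5;n=np.array([-1,1,0])/2**.5; C=np.array([.4575,-.03,.05])
for s in (.042,-.03):
  for m in (.013,-.013): print(proj(f,C+u*s+n*m))
for q in ['seal','cradle']: print(q,[(round(d['score'],2),world(f,d['xyz']).round(3).tolist()) for d in look_for(q,'wrist')[:3]])
reg=outline_of('seal','wrist'); 
for d in reg[:2]:
    p=np.argwhere(d['region'])[:,::-1].astype(np.float32); print(round(d['score'],2),len(p),cv2.minAreaRect(p))
p0=proj(f,C).astype(int);print(p0); save(f,'g.png',(p0[0]-90,p0[1]-70,p0[0]+90,p0[1]+65),4)
E
```

```text
t 11.75 tcp [ 0.4284 -0.0631  0.22  ] w 0.0857 F [ 0.6 -0.2  1.1]
-> offset [0.0877, -0.0058, 0.24] turn [0.0005, -0.0003, 0.0003]
[241.9356  96.954 ]
[267.5903  97.0161]
[242.8351 167.1643]
[266.8615 167.2106]
seal [(0.64, [0.463, -0.025, 0.048])]
cradle [(0.72, [0.458, -0.031, 0.006]), (0.68, [0.517, -0.31, 0.104])]
0.72 1838 ((253.85145568847656, 133.92703247070312), (25.174964904785156, 78.24435424804688), 1.1457626819610596)
[254 139]
```

View pics/g.png

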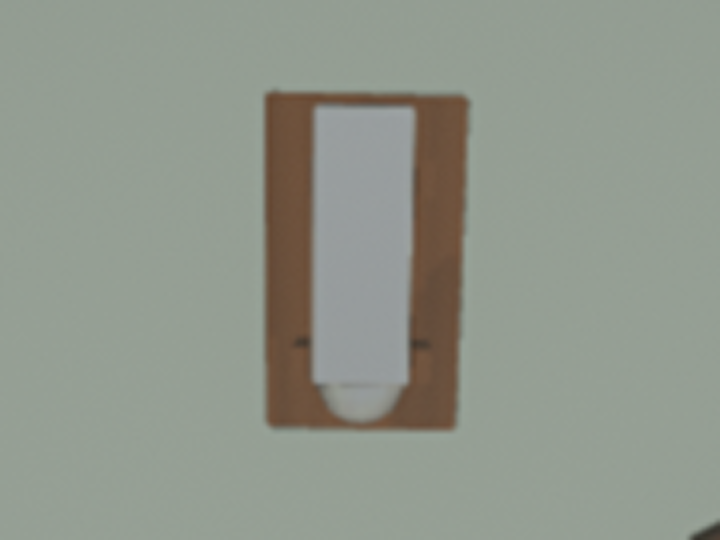

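The stone is aligned with the tool, its flat face at the top of the crop and the dome at the bottom. It sits about 2 mm further along than predicted, so the centre is (.4588,-.0287) at yaw ≈44.4.

```bash
python3 - <<'E'
from h import *
go([.4588,-.0287,.032],44.4)
E
```

```text
t 11.95 tcp [ 0.4281 -0.0624  0.2198] w 0.0853 F [-0.3 -0.2  0.5]
-> offset [0.0911, -0.0043, 0.3756] turn [0.0002, -0.0002, 0.0078]
```

>>> carry_out --offset '[[0.091,-0.004,0.06],[0.091,-0.004,0.14],[0.091,-0.004,0.22],[0.091,-0.004,0.28],[0.091,-0.004,0.32],[0.091,-0.004,0.355],[0.091,-0.004,0.375],[0.091,-0.004,0.375]]' --turn '[[0,0,0.008],[0,0,0.008],[0,0,0.008],[0,0,0.008],[0,0,0.008],[0,0,0.008],[0,0,0.008],[0,0,0.008]]'

```text
clock: 12.75
tcp_pos: [0.4579, -0.0283, 0.0312]
orientation: [-2.907, -1.188, 0.003]
contact_force: [-0.7, -1.2, 0.1]
grip_width: 0.0855
```

>>> carry_out --offset '[[0,0,0],[0,0,0],[0,0,0],[0,0,0],[0,0,0],[0,0,0],[0,0,0],[0,0,0]]' --turn '[[0,0,0],[0,0,0],[0,0,0],[0,0,0],[0,0,0],[0,0,0],[0,0,0],[0,0,0]]' --hand 1 --force 60

```text
clock: 13.55
tcp_pos: [0.4589, -0.0282, 0.0328]
orientation: [2.908, 1.188, 0.001]
contact_force: [-1.5, 0.0, 7.1]
grip_width: 0.0252
```

>>> carry_out --offset '[[0,0,-0.02],[0,0,-0.06],[0,0,-0.12],[0,0,-0.19],[0,0,-0.26],[0,0,-0.32],[0,0,-0.36],[0,0,-0.36]]' --turn '[[0,0,0],[0,0,0],[0,0,0],[0,0,0],[0,0,0],[0,0,0],[0,0,0],[0,0,0]]'

```text
clock: 14.35
tcp_pos: [0.46, -0.0281, 0.2152]
orientation: [2.906, 1.187, 0.008]
contact_force: [0.8, 0.1, -2.0]
grip_width: 0.0252
```

```bash
python3 - <<'E'
from h import *
u=np.array([np.cos(np.radians(83)),np.sin(np.radians(83)),0]);L=np.array([.49,.416,.218])
go(L-.15*u-[0,0,.005],83)
E
```

```text
t 14.35 tcp [ 0.46   -0.0281  0.2152] w 0.0252 F [ 0.8  0.1 -2. ]
-> offset [0.43, -0.4052, 0.004] turn [0.0038, -0.0012, -0.4486]
```

>>> carry_out --offset '[[0.05,-0.047,0],[0.12,-0.113,0],[0.19,-0.179,0],[0.26,-0.245,0],[0.33,-0.311,0.002],[0.39,-0.367,0.004],[0.42,-0.395,0.004],[0.43,-0.405,0.004]]' --turn '[[0,0,-0.05],[0,0,-0.11],[0,0,-0.18],[0,0,-0.25],[0,0,-0.32],[0,0,-0.38],[0,0,-0.43],[0,0,-0.448]]'

```text
clock: 15.15
tcp_pos: [0.469, 0.2692, 0.2092]
orientation: [-2.346, -2.087, 0.001]
contact_force: [-0.3, -0.9, -2.0]
grip_width: 0.0251
```

>>> carry_out --offset '[[0,0,0],[0,0,0],[0,0,0]]' --turn '[[0,0,0],[0,0,0],[0,0,0]]'

```text
clock: 15.45
tcp_pos: [0.4706, 0.2648, 0.2098]
orientation: [2.357, 2.076, -0.002]
contact_force: [-0.6, 0.0, -0.7]
grip_width: 0.0249
```

```bash
python3 - <<'E'
from h import *
u=np.array([np.cos(np.radians(83)),np.sin(np.radians(83)),0]);L=np.array([.49,.416,.218])
go(L-.102*u-[0,0,.005],83)
S=imaging.grab_frame('scene');T=imaging.grab_frame('top');W=imaging.grab_frame('wrist')
import pickle; pickle.dump((S,T,W),open('st3.pkl','wb'))
for f in (S,T,W): print(proj(f,L),proj(f,L+.06*u),proj(f,L-.108*u))
for n in ('scene','top','wrist'): print([(round(d['score'],2),world({'scene':S,'top':T,'wrist':W}[n],d['xyz']).round(3).tolist()) for d in look_for('lens',n)[:2]])
def c(f,x,y,w,h,W,H): return cv2.resize(f['pixels'][y:y+h,x:x+w,::-1],(W,H),interpolation=cv2.INTER_CUBIC)
cv2.imwrite('pics/h.png',np.hstack([c(S,330,170,100,150,400,600),np.vstack([c(T,80,160,100,75,400,300),c(W,0,0,512,384,400,300)])]))
E
```

```text
t 15.45 tcp [0.4706 0.2648 0.2098] w 0.0249 F [-0.6  0.  -0.7]
-> offset [0.1009, 0.0013, -0.0066] turn [-0.0, 0.0011, -0.0028]
[388.0596 205.6015] [411.1285 216.3202] [348.6271 187.2795]
[133.433 195.114] [112.1975 191.3271] [171.9033 201.9743]
[ 258.0979 -148.6448] [ 257.6743 -430.5666] [258.5781 171.0133]
[(0.75, [0.507, 0.474, 0.235])]
[(0.67, [0.495, 0.462, 0.239])]
[(0.55, [0.471, 0.282, 0.227])]
```

View pics/h.png

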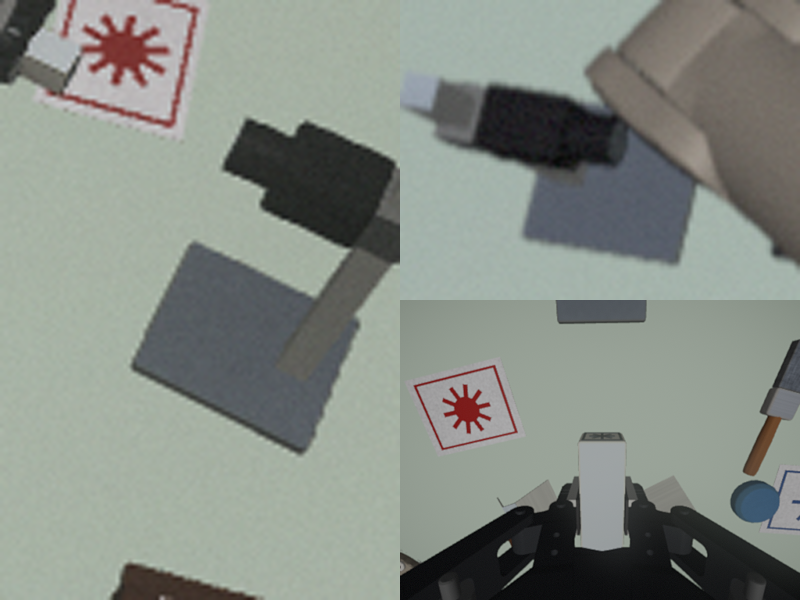

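The wrist view shows the stone held square, with the base plate's front edge level at y≈322 and centred at x≈601, so lateral position and yaw look right. I'll measure the base plate edges precisely and refine the lens height.

```bash
python3 - <<'E'
from h import *
import pickle
S,T,W=pickle.load(open('st3.pkl','rb'))
g=cv2.cvtColor(W['pixels'],cv2.COLOR_RGB2GRAY).astype(float)
# front edge rows per column: gradient max in rows 18..40
E=[]
for x in range(210,308,8):
    d=np.diff(g[15:45,x-1:x+2].mean(1)); E.append((x,15+d.argmax()+.5,round(d.max())))
print(E)
for v in (8,14,20):
    d=np.diff(g[v,170:350]); print(v,170+d.argmin()+.5,170+d.argmax()+.5)
# stone edges
for v in (180,200,220,240):
    d=np.diff(g[v,215:310]); print('stone',v,215+d.argmax()+.5,215+d.argmin()+.5)
o=r.get_obs();R=Ro.from_rotvec(o['orientation']).as_matrix();p=np.array(o['tcp_pos'])
print('yaw',np.degrees(np.arctan2(R[1,0],R[0,0])),'tcp',p,R[2,:2])
for s in (-.03,.042):
  for m in (-.013,0,.013):
    print('pred top',s,m,proj(W,p+R[:,0]*s+R[:,1]*m+[0,0,.013+.004]))
for h in (0,.012): print('z',h,[ray_z(W,q,h) for q in [(200.5,28.5),(314.5,27.5)]])
E
cat > v.py <<'E'
from h import *
import sys
E
```

```text
[(210, np.float64(29.5), 46), (218, np.float64(29.5), 45), (226, np.float64(29.5), 47), (234, np.float64(29.5), 47), (242, np.float64(29.5), 48), (250, np.float64(29.5), 48), (258, np.float64(29.5), 50), (266, np.float64(28.5), 45), (274, np.float64(28.5), 45), (282, np.float64(28.5), 46), (290, np.float64(28.5), 46), (298, np.float64(28.5), 48), (306, np.float64(28.5), 47)]
8 199.5 314.5
14 199.5 314.5
20 200.5 314.5
stone 180 288.5 228.5
stone 200 228.5 227.5
stone 220 288.5 287.5
stone 240 229.5 287.5
yaw 82.90550031391703 tcp [0.4703 0.2665 0.2102] [-0.0002  0.0003]
pred top -0.03 -0.013 [228.5557 325.833 ]
pred top -0.03 0 [255.9642 325.812 ]
pred top -0.03 0.013 [283.3671 325.7909]
pred top 0.042 -0.013 [223.4612 177.3623]
pred top 0.042 0 [255.5483 177.3554]
pred top 0.042 0.013 [287.6277 177.3485]
z 0 [array([0.4289, 0.4295, 0.    ]), array([0.5514, 0.4153, 0.    ])]
z 0.012 [array([0.4307, 0.426 , 0.012 ]), array([0.5489, 0.4123, 0.012 ])]
```

```bash
python3 - <<'E'
from h import *
u=np.array([np.cos(np.radians(83.3)),np.sin(np.radians(83.3)),0]);L=np.array([.4895,.417,.218])
go(L-.102*u-[0,0,.0042],83.3)
E
```

```text
t 15.75 tcp [0.4703 0.2665 0.2102] w 0.0253 F [ 0.4 -0.3 -1.2]
-> offset [0.0995, 0.0023, -0.0072] turn [0.0002, 0.0001, -0.0046]
```

>>> carry_out --offset '[[0.02,0.002,-0.003],[0.04,0.002,-0.007],[0.06,0.002,-0.007],[0.08,0.002,-0.007],[0.093,0.002,-0.007],[0.099,0.002,-0.007],[0.099,0.002,-0.007],[0.099,0.002,-0.007]]' --turn '[[0,0,-0.004],[0,0,-0.004],[0,0,-0.004],[0,0,-0.004],[0,0,-0.004],[0,0,-0.004],[0,0,-0.004],[0,0,-0.004]]'

```text
clock: 16.55
tcp_pos: [0.4772, 0.3156, 0.2134]
orientation: [2.348, 2.087, -0.001]
contact_force: [-0.0, -0.5, -2.0]
grip_width: 0.0252
```

>>> carry_out --offset '[[0,0,0],[0,0,0],[0,0,0],[0,0,0]]' --turn '[[0,0,0],[0,0,0],[0,0,0],[0,0,0]]'

```text
clock: 16.95
tcp_pos: [0.4773, 0.3158, 0.2136]
orientation: [2.348, 2.087, 0.0]
contact_force: [-0.4, -0.1, -1.4]
grip_width: 0.0253
```

```bash
python3 - <<'E'
from h import *
u=np.array([np.cos(np.radians(83.3)),np.sin(np.radians(83.3)),0]);L=np.array([.4895,.417,.218]);n=np.array([-u[1],u[0],0])
go(L-.102*u-[0,0,.0042],83.3)
o=r.get_obs();print('tilt',Ro.from_rotvec(o['orientation']).as_matrix()[:,2])
S=imaging.grab_frame('scene');T=imaging.grab_frame('top')
import pickle; pickle.dump((S,T),open('st4.pkl','wb'))
c=np.array(o['tcp_pos'])+[0,0,.0042]
print('lens disk S: top/bot',proj(S,L+[0,0,.018]),proj(S,L-[0,0,.018]))
for dz in (.013,-.013): print('face corner +x side S',proj(S,c+.042*u-n*.013+[0,0,dz]))
print('top far corner',proj(S,c+.042*u+n*.013+[0,0,.013]))
def cr(f,x,y,w,h,W,H): return cv2.resize(f['pixels'][y:y+h,x:x+w,::-1],(W,H),interpolation=cv2.INTER_CUBIC)
cv2.imwrite('pics/i.png',cr(S,340,165,80,60,800,600))
E
```

```text
t 16.95 tcp [0.4773 0.3158 0.2136] w 0.0253 F [-0.4 -0.1 -1.4]
-> offset [-0.0001, 0.0006, -0.0003] turn [0.0001, 0.0001, -0.0002]
tilt [ 0.0001 -0.0001 -1.    ]
lens disk S: top/bot [390.5288 201.6213] [386.5306 209.4461]
face corner +x side S [365.4785 195.9671]
face corner +x side S [363.1359 201.6904]
top far corner [369.4046 188.8749]
```

View pics/i.png

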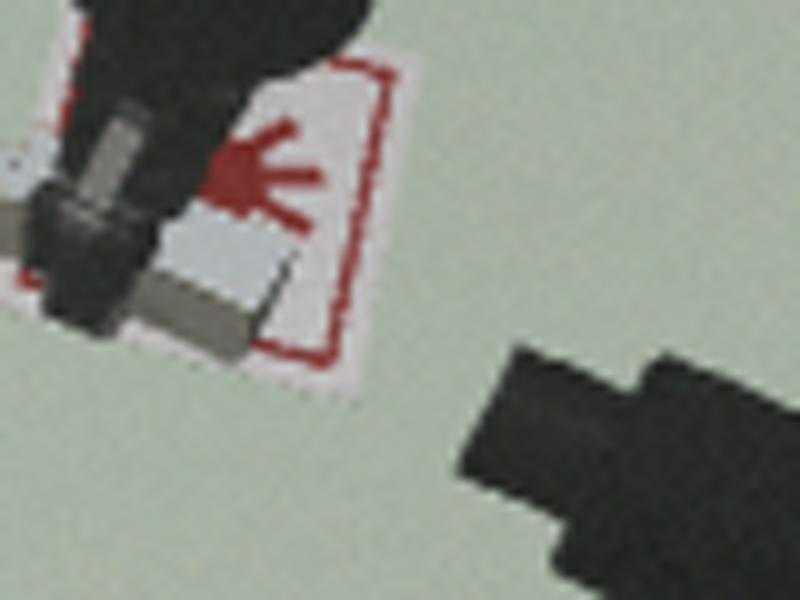

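The stone's face corners show at (366,196.6) and (369.5,189.5), against (365.5,196.0) and (369.4,188.9) predicted. The lens disc mid is (388.8,205.9), against (388.5,205.5). Everything agrees to under 1 mm. I'll check the pitch by slope and then hand in.

```bash
python3 - <<'E'
from h import *
a=np.radians(83.3);u=np.array([np.cos(a),np.sin(a),0]);n=np.array([-u[1],u[0],0])
import pickle; S,T=pickle.load(open('st4.pkl','rb'))
c=np.array(r.get_obs()['tcp_pos'])+[0,0,.0042]
for pit in (-4,-2,0,2,4):
    b=np.radians(pit);v=u*np.cos(b)+np.array([0,0,np.sin(b)]);w=np.cross(n,v)*-1
    p,q=[proj(S,c+s*v-n*.013+np.array([0,0,.013])) for s in (.042,-.02)]
    d=p-q; print(pit,p,q,d[1]/d[0], p[1]-(p[0]-(340))*d[1]/d[0])
g=cv2.cvtColor(S['pixels'],cv2.COLOR_RGB2GRAY).astype(float)
# sub-pixel top-near edge: steepest bright->dark per column
xs=[];ys=[]
for x in [340,341]+list(range(356,365)):
    y0=196.6+(x-366)*.42; lo=int(y0)-3; d=-np.diff(g[lo:lo+8,x]); k=d.argmax(); 
    w=np.clip(d[max(k-1,0):k+2],0,None); xs.append(x); ys.append(lo+.5+(w*np.arange(max(k-1,0),max(k-1,0)+len(w))).sum()/w.sum())
print(np.round(ys,2),np.polyfit(xs,ys,1),np.polyfit(xs[2:],ys[2:],1))
W=imaging.grab_frame('wrist'); o=r.get_obs(); print(o['tcp_pos'],np.abs(o['qvel']).max(),o['grip_width'])
E
```

```text
-4 [365.2078 196.6177] [343.0896 185.2864] 0.5123076690638252 183.7035590582513
-2 [365.3704 196.3029] [343.0261 185.4403] 0.48614624874584184 183.9691203748052
0 [365.5147 195.9781] [342.9714 185.5982] 0.4604450726717913 184.2300098094096
2 [365.6402 195.6438] [342.9253 185.7599] 0.43513097529844763 184.48697005637365
4 [365.747  195.3004] [342.8881 185.9252] 0.4101348432170285 184.7407026772946
[184.28 184.46 191.5  191.99 192.5  192.9  193.5  193.79 194.51 194.74
 195.5 ] [ 0.4667 25.4379] [ 0.4857 18.591 ]
[0.4772 0.3159 0.2136] 0.0012312794724342424 0.02546799205969627
```

```bash
python3 - <<'E'
from h import *
S=imaging.grab_frame('scene')
print([(round(d['score'],2),world(S,d['xyz']).round(3).tolist()) for d in look_for('guard','scene')[:4]])
print(r.hand_in())
E
```

```text
[(0.94, [0.507, -0.304, 0.129]), (0.62, [0.569, 0.125, 0.034]), (0.6, [0.355, 0.162, 0.046]), (0.18, [0.482, 0.329, 0.229])]
the job is handed in; nothing more can be done
None
```

I hung the largest guard astride the rail's bar and let go of it. I then took the stone from its cradle and handed the job in holding it still in front of the lens. The clock stood at about 17 s of the 53 s allowed. The hand-in reports no verdict.

Last checks:
- **Guard:** the last detection puts it at the rail, at (0.507, -0.304, 0.129). The picture taken after release shows it level on the bar.
- **Stone position:** in the scene picture, its face corners and the lens disc both lie within about 0.8 px of where they were predicted. By the commanded pose that puts the face about 60 mm from the glass and centred on the lens to within about 1 to 2 mm.
- **Stone attitude:** the top edge's slope is 0.467 against 0.460 predicted, so it is level within about 0.5°. Fitting only the part nearest the face gives 0.486, which would be about 2° off level; I trusted the longer fit.
- **Holding still:** joint speeds were about 0.001 rad/s and the grip width 25 mm.

**Least certain:** the direction the camera faces. The edges of its base plate gave yaw readings from 82° to 85°, and I used 83.3°. The lens's side-to-side position also carries about 1 mm of calibration uncertainty.

I did not take a final picture of the ink pots, paste dish and brush, but the arm never went near them. I saw no contact with the camera, and the highest force read was about 15 N, when the guard touched the bar.

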